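# Stop the fittings caddy rocking on its ribbed plate

## Task

Two small footed parts caddies stand on ribbed steel plates on the storeroom bench; one was put down askew, so two of its feet ride on the plate's rib and it rocks. Turn that caddy by its handle until it sits square to its plate, near the middle, with all four feet flat on the plate and the rib passing between them, lifting it no more than a few centimetres, and let go. Leave the other caddy as it stands.

Things in the scene. Friction and masses are not known exactly. Their poses are not given: they have to be found in the camera images.
- caddy_grip (a point): Handle centre of the rocking caddy, 90 mm above its soles: wooden bar 70 mm along x, 16 mm along y, 24 mm high, over the middle of a 140 mm square aluminium tray (rim 58 mm above the soles) on four rubber feet 16 mm wide, 24 mm high, at x, y = +-55 mm. x, y parallel to the tray's walls, z up. 0.4 to 0.8 kg. At the start a diagonal lies along its plate's rib and it leans about 6 degrees.
- plate_top (a point): Centre of the flat upper face of the fixed dark steel plate under that caddy: 220 x 220 mm, 6 mm thick, flat on the bench; x and y parallel to its edges, z up. A fixed half-round rib, 18 mm wide and 9 mm high, runs along x across its middle. With all four feet down the caddy's handle centre is 90 mm above this face.
- caddy_other_grip (a point): Handle centre of the other, identical caddy, which already stands firm and square on a second such plate on the other side of the bench (left or right varies). To be left alone.

How it is judged:
By the outcome, as a careful person would: the job done as asked, in the order asked, and still so for the second after the job is handed in, with the robot touching nothing.
It also fails if it takes over 32 s, if anything falls off the work surface, if the arm or the gripper's body presses on something with over 40 N, if the wrist force passes 120 N, or if a joint passes its speed limit or range.

## Robot

A 6-joint arm with a two-finger parallel gripper is mounted at the origin on the work surface. World frame = base frame: x ahead of the robot, y to its left, z up, the work surface at z = 0. Lengths are in mm, angles in degrees, forces in N, time in s.
With the tool pointing down it reaches from about 350 to 850 mm from the base axis. Payload 8.1 kg.
Tool frame: the origin (TCP) lies on the mounting face of the last link; the fingertips stand 173 mm ahead of it and the grasp point (between the pads) lies 155 mm ahead of it; z points along the fingers, y is the direction in which the jaws open and shut (so a half turn about z gives the same grasp; the last joint's range is limited). The gripper opens to 85 mm and grips with 20 to 120 N. Pads are 22 mm wide; open, the fingers measure 114 mm over their backs; the gripper's body (76 mm by 85 mm) begins 54 mm behind the grasp point. The pads swing forward as they close: fully open they stand 13 mm farther back than shut.
Start: joints at [61.398, 7.471, 85.268, -0, 87.261, -4.893], TCP at [241.235, 549.375, 404.692] pointing down, gripper open.
Joint ranges: [-169.43, 169.43], [-51.17, 129.36], [1.28, 143.12], [-76.62, 256.62], [0, 156.53], [-152.29, 152.29]. Speed limits (degrees/s): [136.94, 136.94, 159.86, 180, 180, 180].

## Interface

Orientations are given as [roll, pitch, yaw] about the fixed x, y, z axes, in that order (R = Rz(yaw) Ry(pitch) Rx(roll)).
In Python, from bench import * gives the robot as it stands.
- The arm moves only by the shell command python3 -m jog 'ROWS' [FORCE]. ROWS is JSON, a list of rows, each an object of numbers: "tx", "ty", "tz": the shift along the tool's x, y, z as a fraction of full scale; "ax", "ay", "az": the turn, a rotation vector about the tool's x, y, z as a fraction of full scale; "hand": the opening, from 0 (shut) to 1 (fully open). A call has 1 to 5 rows; each row is the pose to reach, as a shift and turn from the pose commanded when the call began, along the tool's axes at that moment; what a row does not reach only later rows make up. Full scale, the value 1, is 150 mm for a shift and 45 degrees for a turn. A row lasts 1/12 s, in which the tool goes at most 41.7 mm and 7.16 degrees, less where a joint would pass 70% of its speed; a pose out of reach is approached as far as the arm can. A call with a number of a shift or a turn outside -1 to 1 is refused whole. A call with a gripper value outside its range is refused whole. The fingers move at their own pace and stop on an object; FORCE is the grip in N (left out, the last holds). Time passes only in rows, so rows that repeat a pose let the fingers close. It gives the time, the measured TCP pose, the force and the opening at its end, in the units of the state.
- sense(): the state, without advancing time (a new reading comes with each control period).
- snapshot(name): name is "scene" or "top"; returns a dict with "pixels" (384x512x3 uint8, red, green, blue), "z_map" (384x512 float32, mm along the optical axis (not along the pixel's ray), 0 where there is no reading), "intrinsics" (3x3 intrinsics, pixels), "R" (3x3) and "t" (3): a world point X has camera coordinates R X + t. Camera axes: x right, y down, z forward; pixel columns grow to the right and rows downward; lengths in mm; the calibration is good to about 2 mm. A picture is of the moment at which its call begins.
- hand_in(): hands the job in, once; it reports no verdict.
The state is a dict: "time": time; "joint_pos": joint angles; "qd": joint speeds; "joint_efforts": joint torques, N m; "tool_pos": TCP position; "tcp_rot": TCP orientation; "ft_force": force on the tool from outside, world axes, zero at the start; "wrist_torque": the same for the moment, N m; "finger_gap": finger opening in mm.
Only numpy, scipy, OpenCV 4.12 (cv2) and the standard library are available. Lean on these libraries where they do the work, as an engineer would, in place of code of your own. Each camera call takes 0.05 s, during which the arm holds its last target.

## Working session

There is one attempt and no reset: what is moved stays moved. The work goes in short steps, Python scripts to look and compute and a shell command to move; the robot and the scene stay as the last step left them, time stands still between calls to the robot, and variables do not carry over. Pictures are saved under pics/ and viewed, and the job is handed in when it is done.

```bash
ls; mkdir -p pics
python3 - <<'E'
from bench import *
import cv2,numpy as np,pickle
s=sense();print(s)
for n in("scene","top"):
    d=snapshot(n);pickle.dump(d,open(n+'0.pkl','wb'))
    cv2.imwrite(f'pics/{n}0.png',d["pixels"][:,:,::-1])
    print(n,d["intrinsics"],d["R"],d["t"])
E
```

```text
pics
{'time': 0.0, 'joint_pos': array([ 6.13991702e+01,  7.51626420e+00,  8.53304654e+01,  1.32307671e-03,
        8.72603375e+01, -4.89254297e+00]), 'qd': array([ 0.06314514, -0.07314312, -0.08309042,  0.03830237, -0.06503402,
        0.05612788]), 'joint_efforts': array([ 2.08161160e-03, -5.69409049e+01, -5.00549340e+01, -2.63153134e-05,
        1.50970789e-02, -3.92753896e-05]), 'tool_pos': array([241.1085986 , 549.17375521, 403.6206988 ]), 'tcp_rot': array([-1.79893436e+02, -1.04480800e-02,  1.56291639e+02]), 'ft_force': array([1.04708366, 0.72197317, 0.28640383]), 'wrist_torque': array([ 0.01418924, -0.01674641, -0.01901974]), 'finger_gap': 85.26323280613765}
scene [[483.61968753   0.         254.2485428 ]
 [  0.         483.61968753 187.02518039]
 [  0.           0.           1.        ]] [[-0.03205113  0.99936855  0.01533696]
 [ 0.81569571  0.03502195 -0.57742009]
 [-0.57759261 -0.00599667 -0.81630314]] [  11.7347684  -393.89728848 1356.37265446]
top [[373.62829796   0.         256.4121518 ]
 [  0.         373.62829796 186.296925  ]
 [  0.           0.           1.        ]] [[-0.0510443  -0.99867774 -0.00610393]
 [-0.9748824   0.05115296 -0.21676642]
 [ 0.21679204 -0.00511408 -0.97620441]] [ 29.70802549 550.94544845 747.94050161]
```

View pics/scene0.png

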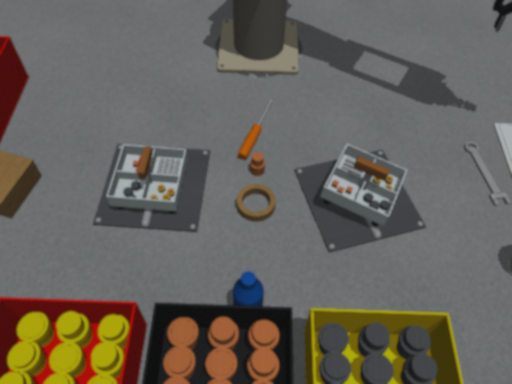

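View pics/top0.png

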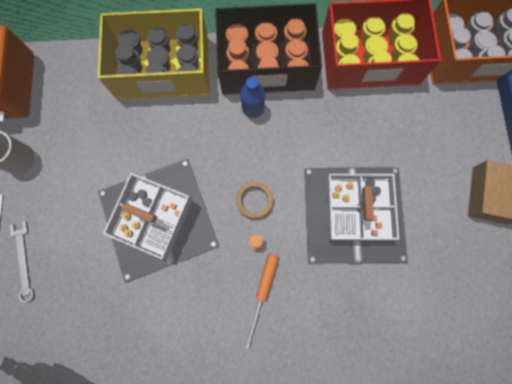

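Run:
```python
import cv2,pickle,numpy as np
a=pickle.load(open('top0.pkl','rb'))['pixels'][:,:,::-1][145:295,85:235]
b=pickle.load(open('scene0.pkl','rb'))['pixels'][:,:,::-1][130:260,285:435]
cv2.imwrite('pics/a1.png',np.hstack([cv2.resize(a,(400,400),interpolation=2),cv2.resize(b,(400,347),interpolation=2)[:400] if 0 else cv2.copyMakeBorder(cv2.resize(b,(400,347),interpolation=2),0,53,0,0,0)]))
```

```text
(no output)
```

View pics/a1.png

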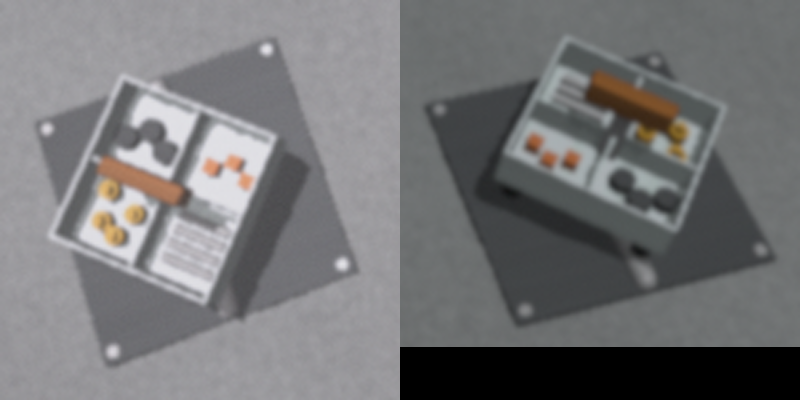

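```bash
cat > h.py <<'E'
import cv2,pickle,numpy as np
def ray(d,u,v):
    K,R,t=d["intrinsics"],np.array(d["R"]),np.array(d["t"])
    return -R.T@t, R.T@np.linalg.inv(K)@np.array([u,v,1.])
def onz(d,u,v,z):
    c,r=ray(d,u,v); return c+r*(z-c[2])/r[2]
def cloud(d):
    K,R,t=np.array(d["intrinsics"]),np.array(d["R"]),np.array(d["t"])
    v,u=np.mgrid[0:384,0:512]; Z=d["z_map"]
    P=np.stack([u,v,np.ones_like(u)],-1)@np.linalg.inv(K).T*Z[...,None]
    X=(P-t)@R; X[Z<=0]=np.nan; return X
def bolts(d,lo,hi,verbose=False):
    # plate bolts: bright blobs at plate level
    im=d["pixels"].astype(int);X=cloud(d)
    return X
def handle(d,ymin=0):
    hsv=cv2.cvtColor(np.ascontiguousarray(d["pixels"]),cv2.COLOR_RGB2HSV)
    X=cloud(d)
    m=(hsv[...,0]<16)&(hsv[...,1]>110)&(hsv[...,2]>40)&(X[...,2]>70)&(X[...,2]<200)&(X[...,0]<750)
    m&=(X[...,1]>ymin) if ymin is not None else (X[...,1]<0)
    return m,X
E
python3 - <<'E'
from h import *
T=pickle.load(open('top0.pkl','rb'));S=pickle.load(open('scene0.pkl','rb'))
# bolts: crop px -> full, refined by centroid of bright
for nm,d,pts in(("top",T,[(46,128),(266,48),(342,264),(112,350)]),("scene",S,[(38,109),(254,61),(361,249),(124,310)])):
    out=[]
    for u,v in pts:
        k=.375; u0,v0=(85,145) if nm=="top" else (285,130)
        U,V=u0+u*k-.3,v0+v*k-.3
        g=d["pixels"].astype(float).mean(2); r=4
        ui,vi=int(round(U)),int(round(V)); w=g[vi-r:vi+r+1,ui-r:ui+r+1]; 
        # local contrast vs median, central blob only
        yy,xx=np.mgrid[-r:r+1,-r:r+1]; w2=np.clip(w-(w.min()+.5*(g[vi,ui]-w.min())),0,None)*(xx**2+yy**2<=10)
        U=ui+(w2*xx).sum()/w2.sum();V=vi+(w2*yy).sum()/w2.sum()
        out.append(onz(d,U,V,8)); 
    out=np.array(out);print(nm,out.round(1).tolist(),out.mean(0).round(1))
    e=np.roll(out,-1,0)-out; print(np.linalg.norm(e,axis=1).round(1),(np.degrees(np.arctan2(e[:,1],e[:,0]))%90).round(1))
for nm,d in(("top",T),("scene",S)):
    for y in(0,None):
        m,X=handle(d,y); n,l,st,c=cv2.connectedComponentsWithStats(m.astype(np.uint8))
        i=1+np.argmax(st[1:,4]); P=X[l==i]; 
        top=P[P[:,2]>np.percentile(P[:,2],30)]
        r=cv2.minAreaRect(top[:,:2].astype(np.float32))
        print(nm,y,st[i],P.mean(0).round(1),np.percentile(P[:,2],[2,50,98]).round(1),r)
        cv,_,vt=np.linalg.svd(top-top.mean(0),full_matrices=False)[0:3]
        print('axis',vt[0].round(3))
E
```

```text
top [[566.6, 356.8, 8.0], [627.9, 166.3, 8.0], [437.6, 104.7, 8.0], [376.0, 295.4, 8.0]] [502.  230.8   8. ]
[200.  200.1 200.3 200.2] [17.9 17.9 17.9 17.9]
scene [[438.0, 104.5, 8.0], [376.4, 294.8, 8.0], [566.5, 356.1, 8.0], [628.1, 165.9, 8.0]] [502.3 230.3   8. ]
[200.  199.8 199.9 199.8] [18.  17.9 17.9 17.9]
top 0 [123 205  30  15 156] [499.1 240.  118. ] [113.9 117.9 121.8] ((498.6602783203125, 239.869140625), (62.12320327758789, 10.583162307739258), 65.8570785522461)
axis [-0.431 -0.901  0.05 ]
top None [365 187   9  33 183] [ 495.7 -221.6  109.2] [106.4 109.1 112.2] ((495.0357666015625, -221.37710571289062), (12.892729759216309, 65.30104064941406), 88.85502624511719)
axis [-0.999  0.034 -0.003]
scene 0 [356 157  33  22 355] [503.2 238.7 111.1] [ 98.9 112.8 118.8] ((500.6225891113281, 239.6683349609375), (67.05052185058594, 19.18865394592285), 65.57917785644531)
axis [ 0.414  0.909 -0.051]
scene None [  0  36  19  59 635] [ 205.  -602.3   99.7] [ 71.6  99.  128.8] ((208.22900390625, -601.498046875), (123.83399963378906, 36.95343017578125), 18.766094207763672)
axis [ 0.976  0.143 -0.164]
```

```bash
cat >> h.py <<'E'
from scipy.spatial.transform import Rotation as Ro
def target(g,yaw,lean=0.,leandir=107.9):
    """grasp point g, handle yaw, caddy up vector leaned -> TCP pos, R"""
    l,d=np.radians(lean),np.radians(leandir)
    u=np.array([np.sin(l)*np.cos(d),np.sin(l)*np.sin(d),np.cos(l)])
    z=-u; x=np.array([np.cos(np.radians(yaw)),np.sin(np.radians(yaw)),0]); x-=x@z*z; x/=np.linalg.norm(x)
    R=np.stack([x,np.cross(z,x),z],1); return np.array(g)-155*z,R
def delta(s,p,R):
    R0=Ro.from_euler('xyz',s["tcp_rot"],degrees=True).as_matrix()
    t=R0.T@(p-s["tool_pos"]); a=Ro.from_matrix(R0.T@R).as_rotvec(degrees=True)
    print('t=%.1f'%s["time"],'pos',s["tool_pos"].round(1),'rpy',s["tcp_rot"].round(1),'F',s["ft_force"].round(1),'gap',round(s["finger_gap"],1),'q6 %.0f'%s["joint_pos"][5])
    print('shift/150',(t/150).round(3),'turn/45',(a/45).round(3),'|mm|,|deg|',np.linalg.norm(t).round(1),np.linalg.norm(a).round(1))
E
python3 - <<'E'
from h import *
from bench import *
# tray floor/rim plane check: points of rocking caddy in top view
T=pickle.load(open('top0.pkl','rb'));X=cloud(T).reshape(-1,3)
P=X[(np.hypot(X[:,0]-500,X[:,1]-236)<62)&(X[:,2]>35)&(X[:,2]<62)]
A=np.c_[P[:,:2],np.ones(len(P))];w=np.ones(len(P),bool)
for _ in range(15):
    c=np.linalg.lstsq(A[w],P[w,2],rcond=None)[0];r=P[:,2]-A@c;w=abs(r)<4
print(len(P),w.sum(),c,'lean',np.degrees(np.arctan(np.hypot(c[0],c[1]))),np.degrees(np.arctan2(-c[1],-c[0])))
p,R=target([499.2,239,106],65.3,6)
delta(sense(),p-60*R[:,2],R)
E
```

```text
2024 1211 [ 3.04488035e-02 -9.66062254e-02  5.06889500e+01] lean 5.783827429852819 107.49405373893423
t=0.1 pos [241.1 549.2 403.7] rpy [-179.9   -0.   156.3] F [ 0.4 -0.1  0.3] gap 85.3 q6 -5
shift/150 [-2.307 -1.089  0.561] turn/45 [ 0.006 -0.147  2.024] |mm|,|deg| 391.8 91.3
```

```bash
python3 -m jog '[{"tx":-0.2,"ty":-0.1,"tz":0.0,"az":0.15,"hand":1},{"tx":-0.4,"ty":-0.2,"az":0.3,"hand":1},{"tx":-0.6,"ty":-0.3,"az":0.45,"hand":1},{"tx":-0.8,"ty":-0.4,"az":0.6,"hand":1},{"tx":-0.98,"ty":-0.48,"az":0.75,"hand":1}]'
python3 - <<'E'
from h import *
from bench import *
p,R=target([499.2,239,106],65.3,5.9)
delta(sense(),p-60*R[:,2],R)
E
```

```text
t=0.1 pos [241.1 549.2 403.7] rpy [-179.9   -0.   156.3] F [ 0.4 -0.1  0.3] gap 85.3 q6 -5
shift/150 [-2.309 -1.091  0.561] turn/45 [ 0.005 -0.144  2.024] |mm|,|deg| 392.2 91.3invalid input at $[0]: expected keys tx, ty, tz, ax, ay, az, hand
```

```bash
python3 -m jog '[{"tx":-0.2,"ty":-0.1,"tz":0,"ax":0,"ay":0,"az":0.15,"hand":1},{"tx":-0.4,"ty":-0.2,"tz":0,"ax":0,"ay":0,"az":0.3,"hand":1},{"tx":-0.6,"ty":-0.3,"tz":0,"ax":0,"ay":0,"az":0.45,"hand":1},{"tx":-0.8,"ty":-0.4,"tz":0,"ax":0,"ay":0,"az":0.6,"hand":1},{"tx":-0.98,"ty":-0.48,"tz":0,"ax":0,"ay":0,"az":0.75,"hand":1}]'
python3 - <<'E'
from h import *
from bench import *
p,R=target([499.2,239,106],65.3,5.9)
delta(sense(),p-60*R[:,2],R)
E
```

```text
time: 0.52
tool_pos: [347.6, 422.7, 404.2]
tcp_rot: [-180.0, 0.0, 122.2]
ft_force: [0.2, 0.8, 0.1]
finger_gap: 85.4
t=0.5 pos [347.6 422.7 404.2] rpy [-180.     0.   122.2] F [0.2 0.8 0.1] gap 85.4 q6 13
shift/150 [-1.432  0.239  0.563] turn/45 [-0.034 -0.131  1.267] |mm|,|deg| 233.5 57.3
```

```bash
python3 -m jog '[{"tx":-0.2,"ty":0.03,"tz":0.03,"ax":0,"ay":-0.02,"az":0.15,"hand":1},{"tx":-0.4,"ty":0.07,"tz":0.06,"ax":0,"ay":-0.04,"az":0.3,"hand":1},{"tx":-0.6,"ty":0.1,"tz":0.1,"ax":0,"ay":-0.06,"az":0.45,"hand":1},{"tx":-0.8,"ty":0.13,"tz":0.15,"ax":-0.01,"ay":-0.08,"az":0.6,"hand":1},{"tx":-0.98,"ty":0.16,"tz":0.2,"ax":-0.02,"ay":-0.1,"az":0.75,"hand":1}]'
python3 - <<'E'
from h import *
from bench import *
p,R=target([499.2,239,106],65.3,5.9)
delta(sense(),p-60*R[:,2],R)
E
```

```text
time: 0.93
tool_pos: [447.1, 311.7, 374.1]
tcp_rot: [177.8, 4.0, 88.3]
ft_force: [0.4, 0.4, 0.2]
finger_gap: 85.4
t=0.9 pos [447.1 311.7 374.1] rpy [177.8   4.   88.3] F [0.4 0.4 0.2] gap 85.4 q6 33
shift/150 [-0.309  0.297  0.396] turn/45 [-0.003 -0.034  0.516] |mm|,|deg| 87.6 23.3
```

```bash
python3 -m jog '[{"tx":-0.1,"ty":0.1,"tz":0.13,"ax":0,"ay":-0.01,"az":0.14,"hand":1},{"tx":-0.2,"ty":0.2,"tz":0.26,"ax":0,"ay":-0.02,"az":0.28,"hand":1},{"tx":-0.309,"ty":0.297,"tz":0.396,"ax":-0.003,"ay":-0.034,"az":0.42,"hand":1},{"tx":-0.309,"ty":0.297,"tz":0.396,"ax":-0.003,"ay":-0.034,"az":0.516,"hand":1},{"tx":-0.309,"ty":0.297,"tz":0.396,"ax":-0.003,"ay":-0.034,"az":0.516,"hand":1}]'
python3 - <<'E'
from h import *
from bench import *
p,R=target([499.2,239,106],65.3,5.9)
delta(sense(),p,R)
for n in("scene","top"):
    d=snapshot(n);cv2.imwrite(f'pics/{n}1.png',d["pixels"][:,:,::-1]);pickle.dump(d,open(n+'1.pkl','wb'))
a=cv2.resize(cv2.imread('pics/top1.png')[120:300,50:250],(400,360)); b=cv2.resize(cv2.imread('pics/scene1.png')[80:260,250:450],(400,360))
cv2.imwrite('pics/c1.png',np.hstack([a,b]))
E
```

```text
time: 1.35
tool_pos: [491.7, 260.6, 318.0]
tcp_rot: [176.2, 4.4, 65.0]
ft_force: [-0.1, -0.1, 0.2]
finger_gap: 85.6
t=1.4 pos [491.7 260.6 318. ] rpy [176.2   4.4  65. ] F [-0.1 -0.1  0.2] gap 85.6 q6 51
shift/150 [-0.002  0.008  0.388] turn/45 [-0.004  0.003  0.001] |mm|,|deg| 58.3 0.2
```

View pics/c1.png

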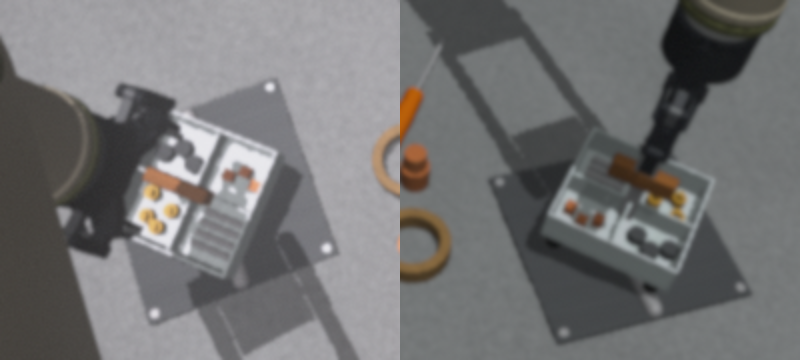

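The picture shows the open jaws straddling the handle line; the handle is at crop (178,185) in the left view and below the fingers at (645,178) in the right view. I'll descend and close.

```bash
python3 -m jog '[{"tx":0,"ty":0.008,"tz":0.12,"ax":0,"ay":0,"az":0,"hand":1},{"tx":0,"ty":0.008,"tz":0.25,"ax":0,"ay":0,"az":0,"hand":1},{"tx":0,"ty":0.008,"tz":0.33,"ax":0,"ay":0,"az":0,"hand":1},{"tx":0,"ty":0.008,"tz":0.38,"ax":0,"ay":0,"az":0,"hand":1},{"tx":0,"ty":0.008,"tz":0.38,"ax":0,"ay":0,"az":0,"hand":1}]' 60; python3 -m jog '[{"tx":0,"ty":0,"tz":0,"ax":0,"ay":0,"az":0,"hand":0.5},{"tx":0,"ty":0,"tz":0,"ax":0,"ay":0,"az":0,"hand":0.4},{"tx":0,"ty":0,"tz":0,"ax":0,"ay":0,"az":0,"hand":0.3},{"tx":0,"ty":0,"tz":0,"ax":0,"ay":0,"az":0,"hand":0.25},{"tx":0,"ty":0,"tz":0,"ax":0,"ay":0,"az":0,"hand":0.2}]' 60; python3 -m jog '[{"tx":0,"ty":0,"tz":0,"ax":0,"ay":0,"az":0,"hand":0.1},{"tx":0,"ty":0,"tz":0,"ax":0,"ay":0,"az":0,"hand":0},{"tx":0,"ty":0,"tz":0,"ax":0,"ay":0,"az":0,"hand":0},{"tx":0,"ty":0,"tz":0,"ax":0,"ay":0,"az":0,"hand":0},{"tx":0,"ty":0,"tz":0,"ax":0,"ay":0,"az":0,"hand":0}]' 60
```

```text
time: 1.87
tool_pos: [493.8, 256.1, 262.1]
tcp_rot: [176.1, 4.4, 65.5]
ft_force: [0.2, 0.2, -0.8]
finger_gap: 85.2
time: 2.28
tool_pos: [494.9, 256.2, 264.5]
tcp_rot: [176.0, 4.2, 65.4]
ft_force: [0.6, 0.5, -0.5]
finger_gap: 25.6
time: 2.7
tool_pos: [494.9, 256.2, 264.4]
tcp_rot: [176.0, 4.2, 65.4]
ft_force: [-1.1, 0.1, 6.1]
finger_gap: 14.7
```

```bash
python3 -m jog '[{"tx":0,"ty":0,"tz":-0.03,"ax":0,"ay":0,"az":0,"hand":0},{"tx":0,"ty":0,"tz":-0.07,"ax":0,"ay":0,"az":0,"hand":0},{"tx":0,"ty":0,"tz":-0.11,"ax":0,"ay":0,"az":0,"hand":0},{"tx":0,"ty":0,"tz":-0.14,"ax":0,"ay":0,"az":0,"hand":0},{"tx":0,"ty":0,"tz":-0.14,"ax":0,"ay":0,"az":0,"hand":0}]' 80
python3 - <<'E'
from h import *
from bench import *
s=sense()
g=s["tool_pos"]+155*Ro.from_euler('xyz',s["tcp_rot"],degrees=True).as_matrix()[:,2];print('grasp',g)
for n in("scene","top"):
    d=snapshot(n);cv2.imwrite(f'pics/{n}2.png',d["pixels"][:,:,::-1]);pickle.dump(d,open(n+'2.pkl','wb'))
a=cv2.resize(cv2.imread('pics/top2.png')[120:300,50:250],(400,360)); b=cv2.resize(cv2.imread('pics/scene2.png')[80:260,250:450],(400,360))
cv2.imwrite('pics/c2.png',np.hstack([a,b]))
p,R=target([502.2,230.6,g[2]],17.9)
delta(s,p,R)
E
```

```text
time: 3.12
tool_pos: [494.3, 258.3, 285.8]
tcp_rot: [176.0, 4.2, 65.4]
ft_force: [-0.4, 0.7, -4.6]
finger_gap: 14.5
grasp [499.50471878 243.39701252 131.62026294]
t=3.1 pos [494.3 258.3 285.8] rpy [176.    4.2  65.4] F [-0.4  0.7 -4.6] gap 14.5 q6 50
shift/150 [-0.146  0.124  0.014] turn/45 [0.123 0.051 1.057] |mm|,|deg| 28.8 47.9
```

View pics/c2.png

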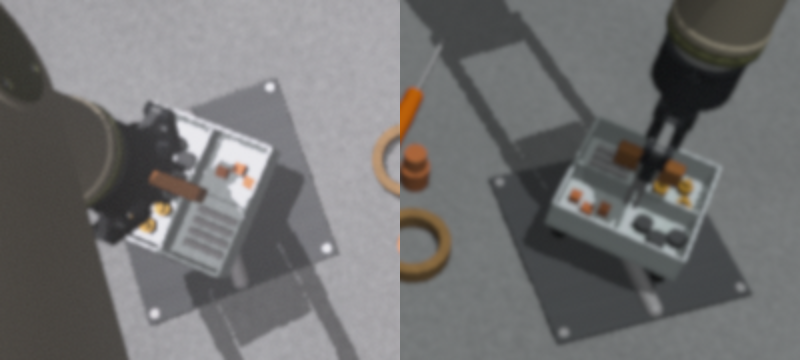

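The caddy hangs from the grip about 20 mm up (handle at crop (178,186) left, (650,165) right). Next I'll turn and level it in two steps.

```bash
python3 -m jog '[{"tx":-0.02,"ty":0.02,"tz":0,"ax":0.015,"ay":0.006,"az":0.12,"hand":0},{"tx":-0.05,"ty":0.04,"tz":0,"ax":0.03,"ay":0.012,"az":0.24,"hand":0},{"tx":-0.08,"ty":0.07,"tz":0.01,"ax":0.045,"ay":0.018,"az":0.38,"hand":0},{"tx":-0.1,"ty":0.09,"tz":0.01,"ax":0.06,"ay":0.025,"az":0.52,"hand":0},{"tx":-0.12,"ty":0.1,"tz":0.01,"ax":0.077,"ay":0.032,"az":0.66,"hand":0}]'
python3 - <<'E'
from h import *
from bench import *
p,R=target([502.2,230.6,130],17.9)
delta(sense(),p,R)
E
```

```text
time: 3.63
tool_pos: [500.2, 235.0, 284.9]
tcp_rot: [178.1, 1.3, 35.4]
ft_force: [0.9, -0.7, -5.8]
finger_gap: 14.2
t=3.6 pos [500.2 235.  284.9] rpy [178.1   1.3  35.4] F [ 0.9 -0.7 -5.8] gap 14.2 q6 76
shift/150 [-0.006  0.031  0.001] turn/45 [0.046 0.022 0.39 ] |mm|,|deg| 4.8 17.7
```

```bash
python3 -m jog '[{"tx":0,"ty":0.01,"tz":0,"ax":0.015,"ay":0.007,"az":0.13,"hand":0},{"tx":0,"ty":0.02,"tz":0,"ax":0.03,"ay":0.014,"az":0.26,"hand":0},{"tx":-0.006,"ty":0.031,"tz":0,"ax":0.046,"ay":0.022,"az":0.36,"hand":0},{"tx":-0.006,"ty":0.031,"tz":0,"ax":0.046,"ay":0.022,"az":0.39,"hand":0},{"tx":-0.006,"ty":0.031,"tz":0,"ax":0.046,"ay":0.022,"az":0.39,"hand":0}]'
cat >> h.py <<'E'
def look(k):
    from bench import snapshot
    o={}
    for n in("scene","top"):
        d=snapshot(n);pickle.dump(d,open(f'{n}{k}.pkl','wb'));o[n]=d
    f=lambda im:cv2.resize(np.ascontiguousarray(im[:,:,::-1]),(400,360),interpolation=2)
    cv2.imwrite(f'pics/c{k}.png',np.hstack([f(o["top"]["pixels"][120:300,50:250]),f(o["scene"]["pixels"][80:260,250:450])]))
    return o
E
python3 - <<'E'
from h import *
from bench import *
p,R=target([502.2,230.6,96],17.9)
delta(sense(),p,R); look(3)
E
```

```text
time: 4.05
tool_pos: [502.1, 230.9, 285.3]
tcp_rot: [180.0, 0.0, 18.2]
ft_force: [0.0, 0.1, -4.5]
finger_gap: 14.4
t=4.0 pos [502.1 230.9 285.3] rpy [180.    0.   18.2] F [ 0.   0.1 -4.5] gap 14.4 q6 91
shift/150 [0.    0.002 0.229] turn/45 [0.001 0.    0.007] |mm|,|deg| 34.3 0.3
```

View pics/c3.png

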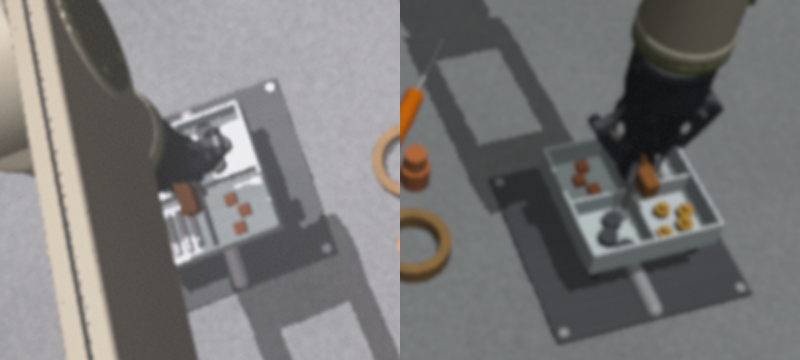

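```bash
cat >> h.py <<'E'
def tray(d,lo,hi,flo,fhi,c=(502,231)):
    X=cloud(d).reshape(-1,3);X=X[np.hypot(X[:,0]-c[0],X[:,1]-c[1])<115]
    P=X[(X[:,2]>lo)&(X[:,2]<hi)]; r=cv2.minAreaRect(P[:,:2].astype(np.float32));print('rect',r)
    F=X[(X[:,2]>flo)&(X[:,2]<fhi)&(np.hypot(X[:,0]-c[0],X[:,1]-c[1])<62)]
    A=np.c_[F[:,:2]-c,np.ones(len(F))];w=np.ones(len(F),bool)
    for _ in range(20):
        k=np.linalg.lstsq(A[w],F[w,2],rcond=None)[0];w=abs(F[:,2]-A@k)<4
    print('floor n',w.sum(),'z %.1f lean %.1f dir %.0f'%(k[2],np.degrees(np.hypot(k[0],k[1])),np.degrees(np.arctan2(-k[1],-k[0]))))
E
python3 - <<'E'
from h import *
d=pickle.load(open('scene3.pkl','rb'));tray(d,72,100,40,75)
d=pickle.load(open('top3.pkl','rb'));tray(d,72,100,40,75)
d=pickle.load(open('scene0.pkl','rb'));tray(d,55,85,30,62,(500,238))
E
```

```text
rect ((502.4685363769531, 230.7020263671875), (143.0, 142.53677368164062), 18.516925811767578)
floor n 792 z 60.6 lean 0.4 dir -115
rect ((505.9155578613281, 217.39031982421875), (141.6091766357422, 113.67683410644531), 18.03545570373535)
floor n 863 z 63.0 lean 0.3 dir -104
rect ((501.6918029785156, 236.72512817382812), (140.6399688720703, 147.18141174316406), 64.62397003173828)
floor n 680 z 46.3 lean 2.4 dir -123
```

```bash
python3 -m jog '[{"tx":0,"ty":0,"tz":0.04,"ax":0,"ay":0,"az":0.006,"hand":0},{"tx":0,"ty":0,"tz":0.08,"ax":0,"ay":0,"az":0.006,"hand":0},{"tx":0,"ty":0,"tz":0.12,"ax":0,"ay":0,"az":0.006,"hand":0},{"tx":0,"ty":0,"tz":0.15,"ax":0,"ay":0,"az":0.006,"hand":0},{"tx":0,"ty":0,"tz":0.15,"ax":0,"ay":0,"az":0.006,"hand":0}]'; python3 -m jog '[{"tx":0,"ty":0,"tz":0.01,"ax":0,"ay":0,"az":0,"hand":0},{"tx":0,"ty":0,"tz":0.02,"ax":0,"ay":0,"az":0,"hand":0},{"tx":0,"ty":0,"tz":0.02,"ax":0,"ay":0,"az":0,"hand":0}]'
```

```text
time: 4.57
tool_pos: [501.5, 230.9, 261.2]
tcp_rot: [180.0, 0.1, 18.0]
ft_force: [0.1, 0.3, -5.4]
finger_gap: 14.4
time: 4.82
tool_pos: [502.2, 231.2, 260.1]
tcp_rot: [-180.0, -0.0, 18.0]
ft_force: [0.3, -0.3, -5.3]
finger_gap: 14.8
```

Run:
```python
from h import *
o=look(4);tray(o["scene"],50,85,20,60);tray(o["top"],50,85,20,60)
```

```text
rect ((502.09222412109375, 230.8770294189453), (144.63653564453125, 142.26849365234375), 17.56759262084961)
floor n 635 z 40.4 lean 7.1 dir -137
rect ((506.86767578125, 214.28993225097656), (140.8480224609375, 106.50536346435547), 17.735685348510742)
floor n 798 z 37.8 lean 0.4 dir -125
```

```bash
python3 -m jog '[{"tx":0,"ty":0,"tz":0.01,"ax":0,"ay":0,"az":0,"hand":0},{"tx":0,"ty":0,"tz":0.015,"ax":0,"ay":0,"az":0,"hand":0},{"tx":0,"ty":0,"tz":0.02,"ax":0,"ay":0,"az":0,"hand":0}]';python3 -m jog '[{"tx":0,"ty":0,"tz":0.005,"ax":0,"ay":0,"az":0,"hand":0},{"tx":0,"ty":0,"tz":0.01,"ax":0,"ay":0,"az":0,"hand":0},{"tx":0,"ty":0,"tz":0.01,"ax":0,"ay":0,"az":0,"hand":0}]'
```

```text
time: 5.17
tool_pos: [502.2, 231.1, 257.2]
tcp_rot: [-180.0, -0.1, 18.0]
ft_force: [1.5, 1.2, -3.5]
finger_gap: 14.7
time: 5.42
tool_pos: [502.4, 231.3, 256.9]
tcp_rot: [-180.0, -0.1, 18.0]
ft_force: [-4.5, -1.1, 5.1]
finger_gap: 14.7
```

Run:
```python
from h import *
T=pickle.load(open('top0.pkl','rb'))
tray(T,50,85,20,50,(495,-221))
```

```text
rect ((496.7495422363281, -222.73138427734375), (141.25559997558594, 140.5101776123047), 86.7863998413086)
floor n 1187 z 34.5 lean 0.0 dir -34
```

```bash
python3 -m jog '[{"tx":0,"ty":0,"tz":0.003,"ax":0,"ay":0,"az":0,"hand":0},{"tx":0,"ty":0,"tz":0.005,"ax":0,"ay":0,"az":0,"hand":0},{"tx":0,"ty":0,"tz":0.005,"ax":0,"ay":0,"az":0,"hand":0}]' 20;python3 -m jog '[{"tx":0,"ty":0,"tz":0,"ax":0,"ay":0,"az":0,"hand":0.25},{"tx":0,"ty":0,"tz":0,"ax":0,"ay":0,"az":0,"hand":0.4},{"tx":0,"ty":0,"tz":0,"ax":0,"ay":0,"az":0,"hand":0.6},{"tx":0,"ty":0,"tz":0,"ax":0,"ay":0,"az":0,"hand":0.8},{"tx":0,"ty":0,"tz":0,"ax":0,"ay":0,"az":0,"hand":0.8}]';python3 -m jog '[{"tx":0,"ty":0,"tz":-0.02,"ax":0,"ay":0,"az":0,"hand":0.8},{"tx":0,"ty":0,"tz":-0.12,"ax":0,"ay":0,"az":0,"hand":0.8},{"tx":0,"ty":0,"tz":-0.3,"ax":0,"ay":0,"az":0,"hand":0.8},{"tx":0,"ty":0,"tz":-0.55,"ax":0,"ay":0,"az":0,"hand":0.8},{"tx":0,"ty":0,"tz":-0.8,"ax":0,"ay":0,"az":0,"hand":0.8}]';python3 -m jog '[{"tx":-0.2,"ty":-0.15,"tz":0,"ax":0,"ay":0,"az":0,"hand":0.8},{"tx":-0.4,"ty":-0.3,"tz":0,"ax":0,"ay":0,"az":0,"hand":0.8},{"tx":-0.6,"ty":-0.5,"tz":0,"ax":0,"ay":0,"az":0,"hand":0.8},{"tx":-0.8,"ty":-0.7,"tz":0,"ax":0,"ay":0,"az":0,"hand":0.8},{"tx":-0.8,"ty":-0.9,"tz":0,"ax":0,"ay":0,"az":0,"hand":0.8}]'
```

```text
time: 5.67
tool_pos: [502.4, 231.3, 256.9]
tcp_rot: [-180.0, -0.1, 18.0]
ft_force: [-7.6, -1.7, 11.3]
finger_gap: 14.8
time: 6.08
tool_pos: [502.3, 231.1, 255.0]
tcp_rot: [-180.0, -0.1, 17.9]
ft_force: [0.1, 0.3, 0.0]
finger_gap: 67.6
time: 6.5
tool_pos: [501.6, 230.9, 375.2]
tcp_rot: [180.0, 0.1, 18.0]
ft_force: [0.6, -0.3, 0.3]
finger_gap: 68.6
time: 6.92
tool_pos: [342.3, 321.8, 374.3]
tcp_rot: [180.0, 0.1, 17.9]
ft_force: [1.1, 0.2, 0.2]
finger_gap: 68.1
```

Run:
```python
from h import *
o=look(5);tray(o["scene"],50,85,20,60);tray(o["top"],50,85,20,50)
for k,z in(("top",0),("scene",0)):
    m,X=handle(o[k],0);P=X[m];print(k,P.shape,np.median(P,0) if len(P) else '')
tray(o["top"],50,85,20,50,(495,-221))
```

```text
rect ((502.93548583984375, 231.6586456298828), (142.65602111816406, 143.09075927734375), 17.706422805786133)
floor n 530 z 40.8 lean 1.4 dir 161
rect ((501.7822265625, 230.7611541748047), (141.03131103515625, 140.6771240234375), 17.6865177154541)
floor n 1214 z 34.6 lean 0.2 dir -88
top (176, 3) [501.8316705  229.25133931 109.04741159]
scene (256, 3) [508.26089435 229.11784375 105.93083706]
rect ((496.54937744140625, -222.67086791992188), (141.30194091796875, 140.32806396484375), 86.91873931884766)
floor n 1188 z 34.4 lean 0.3 dir -42
```

View pics/c5.png

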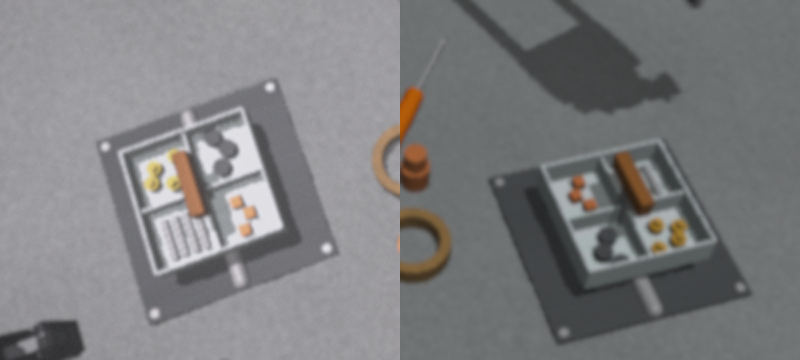

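The caddy stands square, with its tray centre at crop (200,190) in the left view. The rib shows at (188,118) and (236,270), passing under the middle, and the gripper is clear. The floor height and handle top match the undisturbed caddy (34.6 vs 34.4 mm, and 109 mm for both), so I'm handing in.

```bash
python3 -c "
from bench import *
s=sense();print(s['time'],abs(s['qd']).max(),s['ft_force']);print(hand_in())"
```

```text
7.0167 4.581315415416875 [ 0.43676962 -1.17523095 -0.03078797]
the job is handed in; nothing more can be done
None
```

I turned the rocking caddy by its handle about 47° clockwise seen from above, so the handle now lies along the rib. I lifted it about 21 mm to do it, set it down level on its plate and let go. The job was handed in at 7.0 s.

Last checks:
- **Position:** the top view puts the tray centre within about 1 mm of the plate centre (501.8, 230.8 against 502.2, 230.6). Its yaw is 17.7° against the plate's 17.9°.
- **Feet down:** in the top view the tray floor leans 0.2° and sits at 34.6 mm, against 34.4 mm for the firm caddy. The handle tops are also equal, at 109 mm.
- **Other caddy:** it did not move (measured centre the same within 0.2 mm).
- **Forces:** the set-down force reached about 14 N at most in the readings.

One check disagreed. The floor fit in the scene view gave 40.8 mm and a 1.4° lean. That view is oblique and the tray walls and contents spoil the fit, so I relied on the top view. The arm was also still settling slightly at hand-in (about 4.6°/s), well clear of everything.

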